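# Roll the printer roller up to its stop

## Task

Using only your fingertips, slowly push the orange printer roller from behind up the ramp of the blue stand until it drops into the saddle at the top, against the stop, and leave it resting there. Keep the fingers behind it all the way up the ramp so that it never gets away and runs back; do not lift the roller or take it off its track, and leave the tape, jar, screwdriver and disk drive where they are.

Things in the scene. Friction and masses are not known exactly. Their poses are not given: they have to be found in the camera images.
- stand: Blue steel roller stand, 282 mm long (x), 122 mm wide (y), fixed to the bench, turned about z. Origin on the bench top near its middle; x points uphill (roughly away from the robot), z up. Level run-in from x = -145 to -40 mm, 15 mm above the bench, 4 mm lip at its low end. Aluminium side rails stand 11 mm above the track, channel between them 108 mm wide.
- ramp_foot (a point): Middle of the ramp's lower edge, on the surface: stand x = -40 mm, 15 mm above the bench. Axes as the stand's. From here the ramp rises straight at 8 degrees towards the crest.
- crest (a point): Middle of the ramp's upper edge (crest): stand x = +90 mm, 33 mm above the bench. Just beyond it lies the aluminium saddle, its floor 5 mm lower and dipping 4 degrees to the stop, a rigid wall whose face is at stand x = +125 mm and whose top is 62 mm above the bench.
- home (a point): Where the roller's origin lies when it is home in the saddle against the stop: stand x = +105 mm, y = 0, 47 mm above the bench. Axes as the stand's.
- roller: Orange hard cylinder, 40 mm diameter, 100 mm long, steel journals (12 mm diameter) sticking out 12 mm at each end above the rails; about 0.22 kg, loose. Origin at its middle on its axis; y along its axis, x and z turn as it rolls. Starts lying across the level run-in, within 0.04 rad of square. Rolls very easily: let go on the ramp it runs back. Its origin is 53 mm above the bench at the crest.
- tape: Bystander: roll of black tape lying flat, 64 mm outer diameter, 40 mm hole, 19 mm high, loose; beside the stand. Origin at the centre of its underside.
- jar: Bystander: small clear jar with a blue cap, 44 mm in diameter, 50 mm high, loose; beside the stand. Origin at the centre of its underside.
- driver: Bystander: screwdriver with a red handle, 170 mm long, lying on the bench, loose; to the left (+y) of the stand. Origin on its underside, its x axis runs along it to the tip.
- drive: Bystander: black disk drive with a metal top, 100 x 70 x 22 mm, lying flat, loose; to the right (-y) of the stand. Origin at the centre of its underside, x along the 100 mm side.
Things that resemble listed ones, but are neither listed nor needed, are in the scene too. What is meant by the roller is not white or yellow, and is the larger of those in its own colour.

How it is judged:
On the way, in this order (a step that is already met when the one before it is completed fails the run):
1. the roller is on its way up the ramp (x of roller in the frame of stand between 0 and 0.085 m), for 0.05 s.
2. the roller lies in the saddle against the stop (x of roller in the frame of stand above 0.1 m and z of roller in the frame of stand below 0.0505 m), for 0.2 s.
At the end, for the whole second after the job is handed in: The roller lies at rest in the saddle within 5 mm of its place against the stop, fully down, its axis across the stand within 0.12 rad and centred within 8 mm; the bystanders lie within 20 mm of where they started (all of step 2 and x of roller in the frame of stand below 0.11 m and z of roller in the frame of stand above 0.043 m and y of roller in the frame of stand between -0.008 and 0.008 m and angle between the y axis of roller and the y axis of stand, either way round below 0.12 rad and linear speed of roller below 0.02 m/s and distance of each of tape, jar, driver, drive from where it was at the start of the episode below 0.02 m); the robot touches nothing.
It fails at once if the roller runs free: faster than 0.15 m/s with no finger on it, on the ramp (x of roller in the frame of stand between -0.035 and 0.088 m and contact force between the fingers and roller below 0.01 N and linear speed of roller above 0.15 m/s).
It fails at once if the roller is lifted more than about 12 mm off the track (z of roller in the frame of stand above 0.066 m or (x of roller in the frame of stand below -0.04 m and z of roller in the frame of stand above 0.047 m) or (x of roller in the frame of stand below 0.025 m and z of roller in the frame of stand above 0.056 m)).
It fails at once if the roller leaves the track (z of roller in the frame of stand below 0.029 m or x of roller in the frame of stand below -0.15 m or y of roller in the frame of stand above 0.03 m or y of roller in the frame of stand below -0.03 m).
It fails at once if a bystander is moved more than 20 mm (distance of any of tape, jar, driver, drive from where it was at the start of the episode above 0.02 m).
It also fails if it takes over 38 s, if anything falls off the work surface, if the arm or the gripper's body presses on something with over 40 N, if the wrist force passes 120 N, or if a joint passes its speed limit or range.

## Robot

A 6-joint arm with a two-finger parallel gripper is mounted at the origin on the work surface. World frame = base frame: x ahead of the robot, y to its left, z up, the work surface at z = 0. Lengths are in m, angles in rad, forces in N, time in s.
With the tool pointing down it reaches from about 0.375 to 0.975 m from the base axis. Payload 3.8 kg.
Tool frame: the origin (TCP) lies midway between the tips of the shut fingers; the grasp point (between the pads) lies 19 mm behind it; z points along the fingers, y is the line along which they close (so a half turn about z gives the same grasp; the last joint's range is limited). The gripper opens to 85 mm and grips with 20 to 120 N. Pads are 22 mm wide; open, the fingers measure 114 mm over their backs; the gripper's body (76 mm by 85 mm) begins 54 mm behind the grasp point. The pads swing forward as they close: fully open they stand 13 mm farther back than shut.
Start: joints at [1.08, 0.264, 1.604, -0, 1.274, -0.037], TCP at [0.296, 0.607, 0.231] pointing down, gripper open.
Joint ranges: [-2.63, 2.63], [-0.94, 2.18], [0.31, 2.57], [-1.31, 4.45], [0, 2.66], [-2.55, 2.55]. Speed limits (rad/s): [2.57, 2.57, 3.14, 3.14, 3.14, 3.14].

## Interface

Orientations are given as a rotation vector (axis times angle).
In Python, from workcell import bot, imaging gives the robot as it stands.
- The arm moves only by the tool step_arm, never from a script. Its argument "series" is a list of rows, each an object of numbers: "grip": the closure, from -1 (fully open) to 1 (shut); "x", "y", "z": the shift along the tool's x, y, z normalised to -1 to 1, where 1 is 500 mm; "ax", "ay", "az": the turn, a rotation vector about the tool's x, y, z normalised to -1 to 1, where 1 is 30 degrees. A call has 1 to 12 rows; each row is the pose to reach, as a shift and turn from the pose commanded when the call began, along the tool's axes at that moment; what a row does not reach only later rows make up. A row lasts 1/10 s, in which the tool goes at most 50 mm and 8.59 degrees, less where a joint would pass 70% of its speed; a pose out of reach is approached as far as the arm can. A call with a number of a shift or a turn outside -1 to 1 is refused whole. A call with a gripper value outside its range is refused whole. The fingers move at their own pace and stop on an object; "force" is the grip in N (left out, the last holds). Time passes only in rows, so rows that repeat a pose let the fingers close. It gives the time, the measured TCP pose, the force, the opening and the grip force at its end, in the units of the state.
- bot.read_state(): the state, without advancing time (a new reading comes with each control period).
- imaging.read_camera(name): name is "scene" or "top"; returns a dict with "img" (400x640x3 uint8, red, green, blue), "fx", "fy", "cx", "cy" (pixels), "k1" (the pictures are not rectified: a ray, as slopes to the right and down, at radius r is drawn at 1 + k1 r^2 times it, then the intrinsics apply), "R" (3x3) and "t" (3): a world point X has camera coordinates R X + t. Camera axes: x right, y down, z forward; pixel columns grow to the right and rows downward; lengths in m; the calibration is good to about 2 mm. A picture is of the moment at which its call begins. There is no depth.
- bot.finish_job(): hands the job in; it is judged then, once.
The state is a dict: "time": time; "q": joint angles; "joint_vel": joint speeds; "joint_torque": joint torques, N m; "tool_pos": TCP position; "tcp_rot": TCP orientation; "wrist_force": force on the tool from outside, world axes, zero at the start; "torque": the same for the moment, N m; "width": opening from 0.0 (shut) to 1.0 (fully open); "grip_force": force on a finger pad.
Only numpy, scipy, OpenCV 4.12 (cv2) and the standard library are available. Lean on these libraries where they do the work, as an engineer would, in place of code of your own. Each camera call takes 0.05 s, during which the arm holds its last target. There are 200 camera calls.

## Working session

There is one attempt and no reset: what is moved stays moved. The work goes in short steps, Python scripts to look and compute and a tool call to move; the robot and the scene stay as the last step left them, time stands still between calls to the robot, and variables do not carry over. Pictures are saved under pics/ and viewed, at most 10 in all, crops included, and the job is handed in when it is done.

Besides the shell and the picture viewer there is one more tool, called after "Emit:" as name(argument=value, ...) on one line, values as JSON. step_arm: Moves the arm, as the interface text tells. Scaled input: -1 to 1 covers 500 mm each way for a shift and 30 degrees each way for a turn. Its arguments: {"type":"object","properties":{"series":{"type":"array","items":{"type":"object","properties":{"grip":{"type":"number"},"x":{"type":"number","minimum":-1,"maximum":1},"y":{"type":"number","minimum":-1,"maximum":1},"z":{"type":"number","minimum":-1,"maximum":1},"ax":{"type":"number","minimum":-1,"maximum":1},"ay":{"type":"number","minimum":-1,"maximum":1},"az":{"type":"number","minimum":-1,"maximum":1}}}},"force":{"type":"number"}},"required":["series"]}

```bash
mkdir -p pics
python3 - <<'E'
from workcell import bot, imaging
import cv2
for n in ("scene","top"):
    d=imaging.read_camera(n); cv2.imwrite(f"pics/{n}0.png",d["img"][:,:,::-1])
    print(n,{k:v for k,v in d.items() if k!="img"})
print(bot.read_state())
E
```

```text
scene {'fx': 453.6165301008918, 'fy': 453.6165301008918, 'cx': 317.1772850525078, 'cy': 203.98503498236363, 'k1': -0.04114522795458205, 'R': array([[ 0.43618649,  0.89966578,  0.01851582],
       [ 0.62090637, -0.28601435, -0.72984318],
       [-0.65131914,  0.32984433, -0.68336381]]), 't': array([-0.24689861, -0.27294291,  1.29259856])}
top {'fx': 363.5030352528537, 'fy': 363.5030352528537, 'cx': 316.894116299808, 'cy': 209.20773923108388, 'k1': -0.05687671358930643, 'R': array([[-0.02225178, -0.99974119,  0.00473467],
       [-0.9883003 ,  0.02128188, -0.1510285 ],
       [ 0.15088865, -0.00803993, -0.98851807]]), 't': array([0.03475013, 0.52647477, 0.89404853])}
{'time': 0.1, 'q': array([ 1.08009777e+00,  2.64688616e-01,  1.60525445e+00,  1.84329304e-05,
        1.27371027e+00, -3.68757533e-02]), 'joint_vel': array([ 2.56633341e-04, -1.67590079e-04, -2.60824003e-03,  2.15087091e-03,
        5.64131175e-04, -6.35089756e-05]), 'joint_torque': array([ 9.89324435e-04, -5.16707039e+01, -3.68588161e+01,  1.87132878e-04,
        6.20775667e-03,  3.28623435e-05]), 'tool_pos': array([0.29558801, 0.60609161, 0.23007006]), 'tcp_rot': array([-0.70664475, -3.06051717,  0.00311719]), 'wrist_force': array([ 0.42239257, -0.49794666,  0.54335223]), 'torque': array([ 0.00362125,  0.0244059 , -0.01625296]), 'grip_force': 0.0, 'width': 0.9982605074819452}
```

View pics/scene0.png

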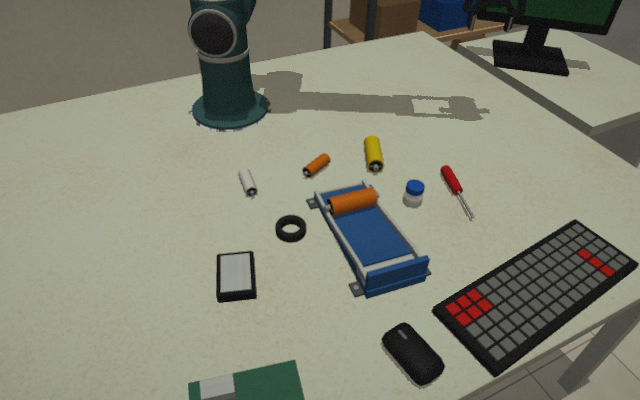

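View pics/top0.png

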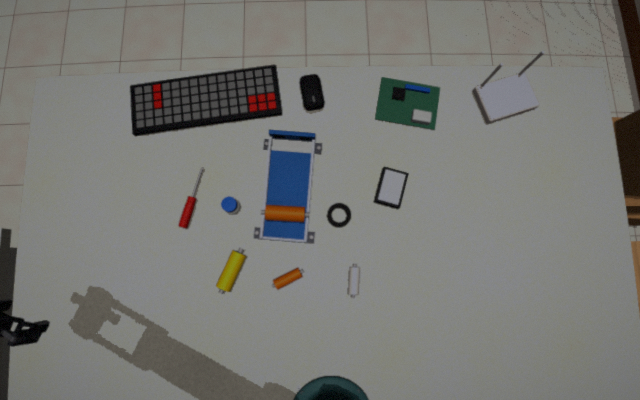

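The scene view shows the large orange roller at (353,201) on the stand's run-in, with the stop near (397,275). In the top view the roller is at (285,214) and the stop wall at (292,134). I'll zoom in to find the stand's pose.

Run:
```python
import cv2,numpy as np
a=cv2.imread("pics/top0.png")[120:250,240:340]; b=cv2.imread("pics/scene0.png")[170:305,300:440]
A=cv2.resize(a,None,fx=4,fy=4,interpolation=cv2.INTER_CUBIC); B=cv2.resize(b,None,fx=2.8,fy=2.8,interpolation=cv2.INTER_CUBIC)
o=np.zeros((520,800,3),np.uint8); o[:A.shape[0],:400]=A; o[:B.shape[0],400:400+B.shape[1]]=B
cv2.imwrite("pics/crop1.png",o)
```

```text
(no output)
```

View pics/crop1.png

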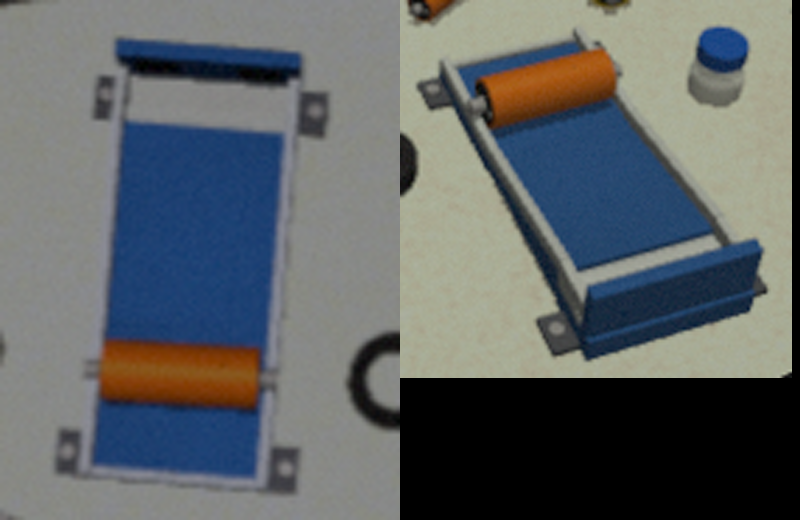

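```bash
cat > h.py <<'E'
import numpy as np, cv2
from scipy.optimize import least_squares
from workcell import bot, imaging
def proj(d,X):
    p=np.atleast_2d(X)@d["R"].T+d["t"]; s=p[:,:2]/p[:,2:]
    s=s*(1+d["k1"]*(s**2).sum(1,keepdims=True))
    return s*[d["fx"],d["fy"]]+[d["cx"],d["cy"]]
def S2W(p,X):
    X=np.atleast_2d(X); c,s=np.cos(p[2]),np.sin(p[2])
    return np.c_[p[0]+c*X[:,0]-s*X[:,1], p[1]+s*X[:,0]+c*X[:,1], X[:,2]]
def orange(img):
    h=cv2.cvtColor(img,cv2.COLOR_RGB2HSV)
    m=cv2.inRange(h,(6,150,60),(18,255,255))
    n,l,st,c=cv2.connectedComponentsWithStats(m)
    i=1+np.argmax(st[1:,4]); return l==i,c[i],st[i]
def roller(ds,p):
    "roller x,y,yaw in stand frame from silhouettes of both cameras"
    t=np.linspace(0,2*np.pi,24)
    def zt(x): return .035 if x<-.04 else .035+(x+.04)*np.tan(np.radians(8)) if x<.09 else .047
    obs=[]
    for d in ds:
        m,c,st=orange(d["img"]); obs.append((c,m.sum()))
    def f(v):
        r=[]
        for d,(c,a) in zip(ds,obs):
            pts=[]
            for e in(-.05,.05):
                X=np.c_[.02*np.cos(t),0*t+e,.02*np.sin(t)]
                cc,s=np.cos(v[2]),np.sin(v[2])
                pts.append(np.c_[v[0]+cc*X[:,0]-s*X[:,1],v[1]+s*X[:,0]+cc*X[:,1],zt(v[0])+X[:,2]])
            hull=cv2.convexHull(proj(d,S2W(p,np.vstack(pts))).astype(np.float32))
            M=cv2.moments(hull); r+=[M["m10"]/M["m00"]-c[0],M["m01"]/M["m00"]-c[1]]
            m,_,_=orange(d["img"]); M2=cv2.moments(m.astype(np.uint8),True)
            an=lambda M:.5*np.arctan2(2*M["mu11"],M["mu20"]-M["mu02"])
            r.append(50*(an(M)-an(M2)))
        return r
    s=least_squares(f,[-.08,0,0],diff_step=1e-3,x_scale=[.1,.1,.1]); return s.x,np.round(s.fun,2)
E
cat > fit.py <<'E'
from h import *
T=imaging.read_camera("top"); C=imaging.read_camera("scene")
tp=lambda u,v:np.array([(u+.5)/4-.5+240,(v+.5)/4-.5+120])
sp=lambda u,v:np.array([(u-400+.5)/2.8-.5+300,(v+.5)/2.8-.5+170])
F=[(T,(.09,.054,.033),tp(123,122)),(T,(.09,-.054,.033),tp(284,134)),
(T,(-.145,.061,.019),tp(82,472)),(T,(-.145,-.061,.019),tp(268,487)),
(T,(.137,.061,.062),tp(117,39)),(T,(.137,-.061,.062),tp(301,56)),
(C,(.09,-.054,.033),sp(579,270)),(C,(.09,.054,.033),sp(717,235)),
(C,(.137,-.061,.062),sp(586,291)),(C,(.137,.061,.062),sp(761,242))]
f=lambda p:np.concatenate([proj(d,S2W(p,X))[0]-o for d,X,o in F])
s=least_squares(f,[.6,0.05,0],x_scale=[.1,.1,.1],loss="soft_l1")
print(s.x);print(np.round(f(s.x).reshape(-1,2),1)); np.save("stand.npy",s.x)
r,e=roller([T,C],s.x);print("roller",r,e)
r,e=roller([T],s.x);print("top",r,e)
st=bot.read_state();print(st["tool_pos"],st["tcp_rot"])
E
python3 fit.py
```

```text
[ 0.59437417  0.0978493  -0.10310096]
[[ 0.4  0.1]
 [ 0.6  0.3]
 [-0.5  0.9]
 [-0.2  1. ]
 [-0.3 -0.1]
 [ 0.4 -0.8]
 [-2.7 -0.5]
 [-0.6 -2.5]
 [ 3.5  2.4]
 [ 2.2  2.1]]
roller [-0.07567224  0.00120959  0.03088356] [-0.21  0.25  0.03 -0.08  0.39 -0.02]
top [-0.07498902  0.00073242  0.03140496] [-0.  0. -0.]
[0.29569313 0.60625289 0.23040858] [-7.06635494e-01 -3.06067427e+00  2.26059211e-03]
```

```bash
cat >> h.py <<'E'
from scipy.spatial.transform import Rotation as Ro
P=np.load("stand.npy") if __import__("os").path.exists("stand.npy") else None
def plan(x,y,z,dyaw=0):
    "scaled shift/turn from the measured pose to stand point (x,y,z), tool y along +-stand y"
    st=bot.read_state(); R=Ro.from_rotvec(st["tcp_rot"]); w=S2W(P,[x,y,z])[0]
    a=P[2]+dyaw
    xs=np.array([np.cos(a),np.sin(a),0]); best=None
    for s in(1,-1):
        G=np.c_[s*xs,np.cross([0,0,-1],s*xs),[0,0,-1]]
        t=(R.inv()*Ro.from_matrix(G)).as_rotvec()
        if best is None or np.linalg.norm(t)<np.linalg.norm(best): best=t
    c,s_=np.cos(P[2]),np.sin(P[2]); d=st["tool_pos"]-[P[0],P[1],0]
    print("t",st["time"],"TCP stand mm",np.round(1e3*np.array([c*d[0]+s_*d[1],-s_*d[0]+c*d[1],d[2]]),1),"w",round(st["width"],3),"F",np.round(st["wrist_force"],2))
    print("shift",np.round(R.inv().apply(w-st["tool_pos"])/.5,4),"turn",np.round(np.degrees(best)/30,4))
E
python3 -c "
from h import *
plan(-.128,0.001,.23)"
```

```text
t 0.2 TCP stand mm [-349.4  475.   230.4] w 1.0 F [-0.34  0.59 -0.88]
shift [-0.7415 -0.7381  0.0019] turn [-2.800e-03 -6.000e-04 -6.698e-01]
```

Emit:
step_arm(series=[{"grip": -0.18, "x": -0.7415, "y": -0.738, "z": 0.002, "ax": -0.003, "az": -0.67}, {"grip": -0.18, "x": -0.7415, "y": -0.738, "z": 0.002, "ax": -0.003, "az": -0.67}, {"grip": -0.18, "x": -0.7415, "y": -0.738, "z": 0.002, "ax": -0.003, "az": -0.67}, {"grip": -0.18, "x": -0.7415, "y": -0.738, "z": 0.002, "ax": -0.003, "az": -0.67}, {"grip": -0.18, "x": -0.7415, "y": -0.738, "z": 0.002, "ax": -0.003, "az": -0.67}, {"grip": -0.18, "x": -0.7415, "y": -0.738, "z": 0.002, "ax": -0.003, "az": -0.67}, {"grip": -0.18, "x": -0.7415, "y": -0.738, "z": 0.002, "ax": -0.003, "az": -0.67}, {"grip": -0.18, "x": -0.7415, "y": -0.738, "z": 0.002, "ax": -0.003, "az": -0.67}, {"grip": -0.18, "x": -0.7415, "y": -0.738, "z": 0.002, "ax": -0.003, "az": -0.67}, {"grip": -0.18, "x": -0.7415, "y": -0.738, "z": 0.002, "ax": -0.003, "az": -0.67}, {"grip": -0.18, "x": -0.7415, "y": -0.738, "z": 0.002, "ax": -0.003, "az": -0.67}, {"grip": -0.18, "x": -0.7415, "y": -0.738, "z": 0.002, "ax": -0.003, "az": -0.67}])

```text
validation failed for argument at $.se...
```

```bash
python3 -c "
from h import *
plan(-.128,0.001,.06)
print(bot.read_state()['q'])"
```

```text
t 0.2 TCP stand mm [-349.4  475.   230.4] w 1.0 F [-0.34  0.59 -0.88]
shift [-0.7416 -0.7376  0.3419] turn [-2.800e-03 -6.000e-04 -6.698e-01]
[ 1.08007446e+00  2.64481749e-01  1.60488582e+00  1.54133414e-05
  1.27371997e+00 -3.69264136e-02]
```

Emit:
step_arm(series=[{"grip": -0.18, "x": -0.741, "y": -0.738, "z": 0.002, "ax": -0.003, "ay": 0, "az": -0.67}])

```text
time: 0.3
tool_pos: [0.3109, 0.5627, 0.2301]
tcp_rot: [-0.465, -3.106, -0.004]
wrist_force: [1.2, -1.1, 0.3]
width: 0.85
grip_force: 0.0
```

```bash
python3 -c "
from h import *
plan(-.128,0.001,.23)"
```

```text
t 0.3 TCP stand mm [-329.8  433.2  230.1] w 0.85 F [ 1.19 -1.07  0.26]
shift [-0.5631 -0.7701 -0.0022] turn [ 0.0045 -0.0023 -0.3714]
```

Emit:
step_arm(series=[{"grip": -0.18, "x": -0.563, "y": -0.77, "z": 0, "ax": 0, "ay": 0, "az": -0.371}, {"grip": -0.18, "x": -0.563, "y": -0.77, "z": 0, "ax": 0, "ay": 0, "az": -0.371}, {"grip": -0.18, "x": -0.563, "y": -0.77, "z": 0, "ax": 0, "ay": 0, "az": -0.371}, {"grip": -0.18, "x": -0.563, "y": -0.77, "z": 0, "ax": 0, "ay": 0, "az": -0.371}, {"grip": -0.18, "x": -0.563, "y": -0.77, "z": 0, "ax": 0, "ay": 0, "az": -0.371}, {"grip": -0.18, "x": -0.563, "y": -0.77, "z": 0, "ax": 0, "ay": 0, "az": -0.371}, {"grip": -0.18, "x": -0.563, "y": -0.77, "z": 0, "ax": 0, "ay": 0, "az": -0.371}, {"grip": -0.18, "x": -0.563, "y": -0.77, "z": 0, "ax": 0, "ay": 0, "az": -0.371}, {"grip": -0.18, "x": -0.563, "y": -0.77, "z": 0, "ax": 0, "ay": 0, "az": -0.371}, {"grip": -0.18, "x": -0.563, "y": -0.77, "z": 0, "ax": 0, "ay": 0, "az": -0.371}, {"grip": -0.18, "x": -0.563, "y": -0.77, "z": 0, "ax": 0, "ay": 0, "az": -0.371}, {"grip": -0.18, "x": -0.563, "y": -0.77, "z": 0, "ax": 0, "ay": 0, "az": -0.371}])

```text
time: 1.5
tool_pos: [0.4656, 0.1076, 0.2308]
tcp_rot: [-0.175, -3.136, -0.002]
wrist_force: [0.2, 0.6, -0.1]
width: 0.596
grip_force: 0.0
```

```bash
python3 -c "
from h import *
plan(-.128,0.001,.07)
print(bot.read_state()['q'])"
```

```text
t 1.5 TCP stand mm [-129.1   -3.6  230.8] w 0.596 F [ 0.19  0.56 -0.13]
shift [-0.0022  0.0088  0.3216] turn [ 0.0023 -0.0007 -0.0162]
[ 1.73999952e-01 -1.15484555e-01  2.01082310e+00  1.31804314e-03
  1.24625642e+00 -1.28560771e+00]
```

Emit:
step_arm(series=[{"grip": -0.18, "x": -0.002, "y": 0.009, "z": 0.1, "ax": 0.002, "ay": -0.001, "az": -0.016}, {"grip": -0.18, "x": -0.002, "y": 0.009, "z": 0.2, "ax": 0.002, "ay": -0.001, "az": -0.016}, {"grip": -0.18, "x": -0.002, "y": 0.009, "z": 0.3, "ax": 0.002, "ay": -0.001, "az": -0.016}, {"grip": -0.18, "x": -0.002, "y": 0.009, "z": 0.32, "ax": 0.002, "ay": -0.001, "az": -0.016}, {"grip": -0.18, "x": -0.002, "y": 0.009, "z": 0.32, "ax": 0.002, "ay": -0.001, "az": -0.016}])

```text
time: 2.0
tool_pos: [0.4649, 0.1131, 0.0692]
tcp_rot: [-0.156, -3.133, 0.002]
wrist_force: [-0.5, -0.2, 1.2]
width: 0.59
grip_force: 0.0
```

Run:
```python
from h import *
plan(-.127,0.001,.021)
T=imaging.read_camera("top");C=imaging.read_camera("scene")
a=T["img"][120:260,240:340];b=C["img"][130:305,300:440]
A=cv2.resize(a,None,fx=4,fy=4);B=cv2.resize(b,None,fx=2.8,fy=2.8)
o=np.zeros((560,800,3),np.uint8);o[:A.shape[0],:400]=A;o[:B.shape[0],400:400+B.shape[1]]=B
cv2.imwrite("pics/crop2.png",o[:,:,::-1])
```

```text
t 2.0 TCP stand mm [-130.3    1.8   69.2] w 0.59 F [-0.51 -0.17  1.18]
shift [-0.0071 -0.0015  0.0964] turn [-0.0032 -0.0086  0.007 ]
```

View pics/crop2.png

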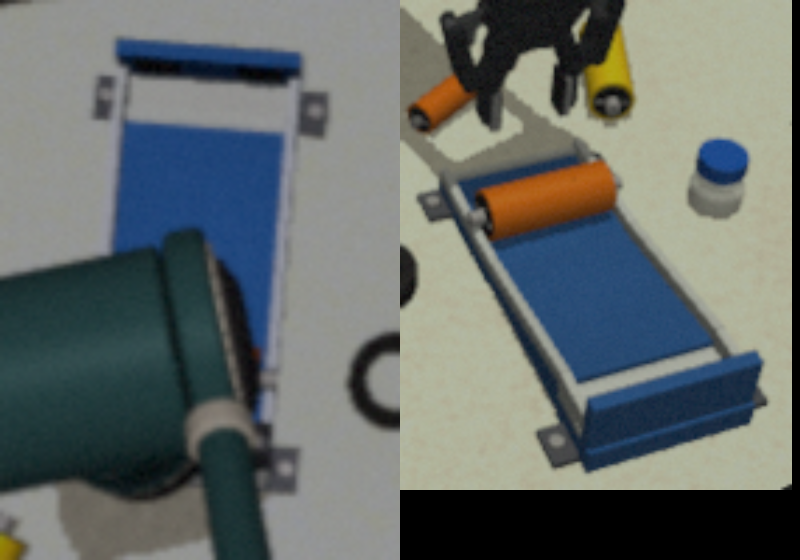

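The scene crop shows the roller still on the run-in at (548,200), and the two fingertips above and behind it at (488,120) and (565,105). The arm blocks the top view. Next I lower the fingers behind the roller.

Emit:
step_arm(series=[{"grip": -0.18, "x": -0.005, "y": -0.002, "z": 0.04, "ax": -0.003, "ay": -0.008, "az": 0.007}, {"grip": -0.18, "x": -0.007, "y": -0.002, "z": 0.08, "ax": -0.003, "ay": -0.008, "az": 0.007}, {"grip": -0.18, "x": -0.007, "y": -0.002, "z": 0.094, "ax": -0.003, "ay": -0.008, "az": 0.007}, {"grip": -0.18, "x": -0.007, "y": -0.002, "z": 0.094, "ax": -0.003, "ay": -0.008, "az": 0.007}])

```text
time: 2.5
tool_pos: [0.4717, 0.1113, 0.0252]
tcp_rot: [0.164, 3.131, 0.002]
wrist_force: [-0.4, -0.3, 0.3]
width: 0.59
grip_force: 0.0
```

```bash
cat > look.py <<'E'
from h import *
import sys
plan(*[float(v) for v in sys.argv[1:4]])
C=imaging.read_camera("scene"); r,e=roller([C],P); print("roller mm",np.round(r[:2]*1e3,1),"yaw",round(r[2],3),e)
E
python3 look.py -.104 .001 .022
```

```text
t 2.5 TCP stand mm [-123.4    0.7   25.2] w 0.59 F [-0.36 -0.34  0.32]
shift [-0.0388  0.0006  0.0067] turn [ 0.0032  0.0123 -0.003 ]
roller mm [-77.    1.7] yaw 0.0 [-0.01  0.05  0.75]
```

Emit:
step_arm(series=[{"grip": -0.18, "x": -0.006, "y": 0, "z": 0.004, "ax": 0.003, "ay": 0.006, "az": -0.003}, {"grip": -0.18, "x": -0.012, "y": 0, "z": 0.006, "ax": 0.003, "ay": 0.006, "az": -0.003}, {"grip": -0.18, "x": -0.017, "y": 0, "z": 0.006, "ax": 0.003, "ay": 0.006, "az": -0.003}, {"grip": -0.18, "x": -0.022, "y": 0, "z": 0.006, "ax": 0.003, "ay": 0.006, "az": -0.003}, {"grip": -0.18, "x": -0.026, "y": 0, "z": 0.006, "ax": 0.003, "ay": 0.006, "az": -0.003}, {"grip": -0.18, "x": -0.03, "y": 0, "z": 0.006, "ax": 0.003, "ay": 0.006, "az": -0.003}, {"grip": -0.18, "x": -0.034, "y": 0, "z": 0.006, "ax": 0.003, "ay": 0.006, "az": -0.003}, {"grip": -0.18, "x": -0.038, "y": 0, "z": 0.006, "ax": 0.003, "ay": 0.006, "az": -0.003}, {"grip": -0.18, "x": -0.042, "y": 0, "z": 0.006, "ax": 0.003, "ay": 0.006, "az": -0.003}, {"grip": -0.18, "x": -0.046, "y": 0, "z": 0.006, "ax": 0.003, "ay": 0.006, "az": -0.003}, {"grip": -0.18, "x": -0.05, "y": 0, "z": 0.006, "ax": 0.003, "ay": 0.006, "az": -0.003}])

```text
time: 3.65
tool_pos: [0.4957, 0.1083, 0.0211]
tcp_rot: [0.162, 3.136, -0.001]
wrist_force: [-0.0, 0.1, 0.2]
width: 0.589
grip_force: 0.1
```

```bash
python3 look.py -.07 .001 .022
```

```text
t 3.65 TCP stand mm [-99.2   0.3  21.1] w 0.589 F [-0.05  0.14  0.23]
shift [-0.0585  0.0015 -0.0018] turn [-0.0008  0.0033 -0.0003]
roller mm [-68.8   2. ] yaw 0.019 [-0. -0. -0.]
```

Emit:
step_arm(series=[{"grip": -0.18, "x": -0.005, "y": 0, "z": 0, "ax": 0, "ay": 0, "az": 0}, {"grip": -0.18, "x": -0.01, "y": 0, "z": 0, "ax": 0, "ay": 0, "az": 0}, {"grip": -0.18, "x": -0.016, "y": 0, "z": 0, "ax": 0, "ay": 0, "az": 0}, {"grip": -0.18, "x": -0.022, "y": 0, "z": 0, "ax": 0, "ay": 0, "az": 0}, {"grip": -0.18, "x": -0.028, "y": 0, "z": 0, "ax": 0, "ay": 0, "az": 0}, {"grip": -0.18, "x": -0.034, "y": 0, "z": 0, "ax": 0, "ay": 0, "az": 0}, {"grip": -0.18, "x": -0.04, "y": 0, "z": 0, "ax": 0, "ay": 0, "az": 0}, {"grip": -0.18, "x": -0.046, "y": 0, "z": 0, "ax": 0, "ay": 0, "az": 0}, {"grip": -0.18, "x": -0.052, "y": 0, "z": 0, "ax": 0, "ay": 0, "az": 0}, {"grip": -0.18, "x": -0.058, "y": 0, "z": -0.001, "ax": 0, "ay": 0, "az": 0}, {"grip": -0.18, "x": -0.063, "y": 0, "z": -0.002, "ax": 0, "ay": 0, "az": 0}, {"grip": -0.18, "x": -0.068, "y": 0, "z": -0.002, "ax": 0, "ay": 0, "az": 0}])

```text
time: 4.9
tool_pos: [0.5292, 0.1049, 0.0221]
tcp_rot: [0.162, 3.136, -0.001]
wrist_force: [-2.1, 0.8, 0.8]
width: 0.588
grip_force: 0.9
```

```bash
python3 look.py -.03 .001 .0265
```

```text
t 4.9 TCP stand mm [-65.6   0.3  22.1] w 0.588 F [-2.14  0.85  0.76]
shift [-0.0712  0.0015 -0.0087] turn [-0.0009  0.0019 -0.0002]
roller mm [-35.5   2.9] yaw 0.012 [-0. -0.  0.]
```

Emit:
step_arm(series=[{"grip": -0.18, "x": -0.006, "y": 0, "z": -0.001, "ax": 0, "ay": 0, "az": 0}, {"grip": -0.18, "x": -0.012, "y": 0, "z": -0.002, "ax": 0, "ay": 0, "az": 0}, {"grip": -0.18, "x": -0.018, "y": 0, "z": -0.003, "ax": 0, "ay": 0, "az": 0}, {"grip": -0.18, "x": -0.024, "y": 0, "z": -0.004, "ax": 0, "ay": 0, "az": 0}, {"grip": -0.18, "x": -0.03, "y": 0, "z": -0.005, "ax": 0, "ay": 0, "az": 0}, {"grip": -0.18, "x": -0.036, "y": 0, "z": -0.006, "ax": 0, "ay": 0, "az": 0}, {"grip": -0.18, "x": -0.042, "y": 0, "z": -0.006, "ax": 0, "ay": 0, "az": 0}, {"grip": -0.18, "x": -0.048, "y": 0, "z": -0.007, "ax": 0, "ay": 0, "az": 0}, {"grip": -0.18, "x": -0.054, "y": 0, "z": -0.008, "ax": 0, "ay": 0, "az": 0}, {"grip": -0.18, "x": -0.06, "y": 0, "z": -0.009, "ax": 0, "ay": 0, "az": 0}, {"grip": -0.18, "x": -0.066, "y": 0, "z": -0.01, "ax": 0, "ay": 0, "az": 0}, {"grip": -0.18, "x": -0.072, "y": 0, "z": -0.011, "ax": 0, "ay": 0, "az": 0}])

```text
time: 6.15
tool_pos: [0.5654, 0.1011, 0.0277]
tcp_rot: [0.162, 3.136, -0.001]
wrist_force: [-2.8, -0.2, 1.3]
width: 0.59
grip_force: 1.2
```

```bash
python3 look.py .006 .001 .0318
```

```text
t 6.15 TCP stand mm [-29.2   0.2  27.7] w 0.59 F [-2.84 -0.17  1.35]
shift [-0.0703  0.0015 -0.008 ] turn [-0.0007  0.0033 -0.0004]
roller mm [0.8 2.5] yaw 0.001 [-0. -0. -0.]
```

Emit:
step_arm(series=[{"grip": -0.18, "x": -0.006, "y": 0, "z": -0.001, "ax": 0, "ay": 0, "az": 0}, {"grip": -0.18, "x": -0.012, "y": 0, "z": -0.002, "ax": 0, "ay": 0, "az": 0}, {"grip": -0.18, "x": -0.018, "y": 0, "z": -0.003, "ax": 0, "ay": 0, "az": 0}, {"grip": -0.18, "x": -0.024, "y": 0, "z": -0.003, "ax": 0, "ay": 0, "az": 0}, {"grip": -0.18, "x": -0.03, "y": 0, "z": -0.004, "ax": 0, "ay": 0, "az": 0}, {"grip": -0.18, "x": -0.036, "y": 0, "z": -0.005, "ax": 0, "ay": 0, "az": 0}, {"grip": -0.18, "x": -0.042, "y": 0, "z": -0.006, "ax": 0, "ay": 0, "az": 0}, {"grip": -0.18, "x": -0.048, "y": 0, "z": -0.007, "ax": 0, "ay": 0, "az": 0}, {"grip": -0.18, "x": -0.054, "y": 0, "z": -0.008, "ax": 0, "ay": 0, "az": 0}, {"grip": -0.18, "x": -0.06, "y": 0, "z": -0.008, "ax": 0, "ay": 0, "az": 0}, {"grip": -0.18, "x": -0.066, "y": 0, "z": -0.009, "ax": 0, "ay": 0, "az": 0}, {"grip": -0.18, "x": -0.072, "y": 0, "z": -0.01, "ax": 0, "ay": 0, "az": 0}])

```text
time: 7.4
tool_pos: [0.6012, 0.0974, 0.0328]
tcp_rot: [0.162, 3.136, -0.001]
wrist_force: [-2.0, -0.1, 1.4]
width: 0.591
grip_force: 1.2
```

```bash
python3 look.py .042 .001 .0368
```

```text
t 7.4 TCP stand mm [ 6.8  0.2 32.8] w 0.591 F [-1.99 -0.13  1.39]
shift [-0.0704  0.0015 -0.0079] turn [-0.0008  0.0032 -0.0003]
roller mm [36.8  2.5] yaw 0.0 [-0.   -0.01 -0.29]
```

Emit:
step_arm(series=[{"grip": -0.18, "x": -0.006, "y": 0, "z": -0.001, "ax": 0, "ay": 0, "az": 0}, {"grip": -0.18, "x": -0.012, "y": 0, "z": -0.002, "ax": 0, "ay": 0, "az": 0}, {"grip": -0.18, "x": -0.018, "y": 0, "z": -0.003, "ax": 0, "ay": 0, "az": 0}, {"grip": -0.18, "x": -0.024, "y": 0, "z": -0.003, "ax": 0, "ay": 0, "az": 0}, {"grip": -0.18, "x": -0.03, "y": 0, "z": -0.004, "ax": 0, "ay": 0, "az": 0}, {"grip": -0.18, "x": -0.036, "y": 0, "z": -0.005, "ax": 0, "ay": 0, "az": 0}, {"grip": -0.18, "x": -0.042, "y": 0, "z": -0.006, "ax": 0, "ay": 0, "az": 0}, {"grip": -0.18, "x": -0.048, "y": 0, "z": -0.007, "ax": 0, "ay": 0, "az": 0}, {"grip": -0.18, "x": -0.054, "y": 0, "z": -0.008, "ax": 0, "ay": 0, "az": 0}, {"grip": -0.18, "x": -0.06, "y": 0, "z": -0.008, "ax": 0, "ay": 0, "az": 0}, {"grip": -0.18, "x": -0.066, "y": 0, "z": -0.009, "ax": 0, "ay": 0, "az": 0}, {"grip": -0.18, "x": -0.072, "y": 0, "z": -0.01, "ax": 0, "ay": 0, "az": 0}])

```text
time: 8.65
tool_pos: [0.6369, 0.0936, 0.0378]
tcp_rot: [0.162, 3.136, -0.001]
wrist_force: [-2.7, 0.1, 1.6]
width: 0.592
grip_force: 1.2
```

```bash
python3 look.py .07 .001 .040
```

```text
t 8.65 TCP stand mm [42.8  0.2 37.8] w 0.592 F [-2.67  0.11  1.59]
shift [-0.0545  0.0016 -0.0043] turn [-0.0008  0.003  -0.0004]
roller mm [73.1  2.7] yaw -0.003 [ 0. -0.  0.]
```

Emit:
step_arm(series=[{"grip": -0.18, "x": -0.005, "y": 0, "z": -0.001, "ax": 0, "ay": 0, "az": 0}, {"grip": -0.18, "x": -0.01, "y": 0, "z": -0.002, "ax": 0, "ay": 0, "az": 0}, {"grip": -0.18, "x": -0.015, "y": 0, "z": -0.002, "ax": 0, "ay": 0, "az": 0}, {"grip": -0.18, "x": -0.02, "y": 0, "z": -0.003, "ax": 0, "ay": 0, "az": 0}, {"grip": -0.18, "x": -0.025, "y": 0, "z": -0.004, "ax": 0, "ay": 0, "az": 0}, {"grip": -0.18, "x": -0.03, "y": 0, "z": -0.004, "ax": 0, "ay": 0, "az": 0}, {"grip": -0.18, "x": -0.035, "y": 0, "z": -0.005, "ax": 0, "ay": 0, "az": 0}, {"grip": -0.18, "x": -0.04, "y": 0, "z": -0.005, "ax": 0, "ay": 0, "az": 0}, {"grip": -0.18, "x": -0.045, "y": 0, "z": -0.005, "ax": 0, "ay": 0, "az": 0}, {"grip": -0.18, "x": -0.05, "y": 0, "z": -0.005, "ax": 0, "ay": 0, "az": 0}, {"grip": -0.18, "x": -0.053, "y": 0, "z": -0.005, "ax": 0, "ay": 0, "az": 0}, {"grip": -0.18, "x": -0.053, "y": 0, "z": -0.005, "ax": 0, "ay": 0, "az": 0}])

```text
time: 9.9
tool_pos: [0.6634, 0.0909, 0.0404]
tcp_rot: [0.162, 3.135, -0.001]
wrist_force: [-0.6, -0.9, 1.1]
width: 0.593
grip_force: 0.0
```

```bash
python3 look.py .04 .001 .045
```

```text
t 9.9 TCP stand mm [69.4  0.2 40.4] w 0.593 F [-0.62 -0.92  1.1 ]
shift [ 0.0588  0.0016 -0.0094] turn [-0.0007  0.0039 -0.0005]
roller mm [97.6  5.8] yaw -0.021 [0. 0. 0.]
```

Emit:
step_arm(series=[{"grip": -0.18, "x": 0.02, "y": 0, "z": -0.01, "ax": 0, "ay": 0, "az": 0}, {"grip": -0.18, "x": 0.06, "y": 0, "z": -0.04, "ax": 0, "ay": 0, "az": 0}, {"grip": -0.18, "x": 0.1, "y": 0, "z": -0.12, "ax": 0, "ay": 0, "az": 0}, {"grip": -0.18, "x": 0.18, "y": 0, "z": -0.2, "ax": 0, "ay": 0, "az": 0}, {"grip": -0.18, "x": 0.26, "y": 0, "z": -0.26, "ax": 0, "ay": 0, "az": 0}, {"grip": -0.18, "x": 0.35, "y": 0, "z": -0.3, "ax": 0, "ay": 0, "az": 0}, {"grip": -0.18, "x": 0.4, "y": 0, "z": -0.32, "ax": 0, "ay": 0, "az": 0}, {"grip": -0.18, "x": 0.4, "y": 0, "z": -0.32, "ax": 0, "ay": 0, "az": 0}, {"grip": -0.18, "x": 0.4, "y": 0, "z": -0.32, "ax": 0, "ay": 0, "az": 0}])

```text
time: 10.85
tool_pos: [0.4635, 0.1118, 0.2008]
tcp_rot: [0.161, 3.133, -0.0]
wrist_force: [-0.0, 0.2, -0.5]
width: 0.591
grip_force: 0.0
```

Run:
```python
from h import *
T=imaging.read_camera("top");C=imaging.read_camera("scene")
print(roller([T],P)); print(bot.read_state()["tool_pos"])
a=T["img"][120:260,160:420];b=C["img"][130:305,230:480]
A=cv2.resize(a,None,fx=1.5,fy=1.5);A=cv2.resize(T["img"][120:250,240:340],None,fx=4,fy=4);B=cv2.resize(b,None,fx=1.6,fy=1.6)
o=np.zeros((560,800,3),np.uint8);o[:A.shape[0],:400]=A;o[:B.shape[0],400:400+B.shape[1]]=B
cv2.imwrite("pics/crop3.png",o[:,:,::-1])
```

```text
(array([ 0.10818233,  0.00142436, -0.0031625 ]), array([-0., -0., -0.]))
[0.46413506 0.11159327 0.19976275]
```

View pics/crop3.png

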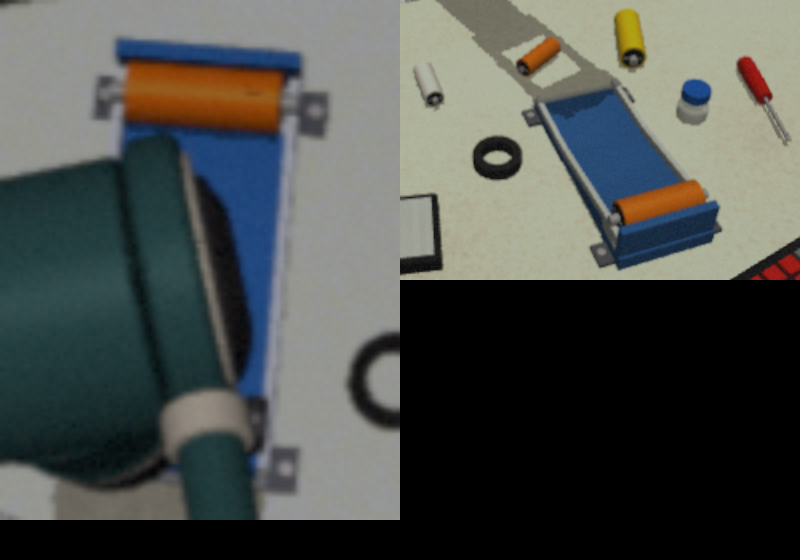

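The roller is in the saddle against the stop: in the top crop it sits at (205,97), touching the wall. It is square and about 1 mm off centre. The tape, jar and screwdriver haven't moved, and the gripper is clear.

```bash
python3 -c "
from workcell import bot
print(bot.finish_job())"
```

```text
the job is handed in; nothing more can be done
None
```

I pushed the roller up the ramp with the fingertips and left it at rest in the saddle against the stop (about 1 mm off centre, square), then backed the gripper clear and handed the job in at about 11 s; no verdict came back.

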